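# Close the particle counter's filter panel and hold it shut

## Robot

A 6-joint arm with a two-finger parallel gripper is mounted at the origin on a cart in front of the work surface, level with it; the furniture and walls round the work are solid. World frame = base frame: x ahead of the robot, y to its left, z up, the work surface at z = 0. Lengths are in m, angles in rad, forces in N, time in s.
With the tool pointing down it reaches from about 0.35 to 0.775 m from the base axis. Payload 5.5 kg.
Tool frame: the origin (TCP) lies between the finger pads, 19 mm behind the fingertips; this is the grasp point; z points along the fingers, y is the line along which they close (so a half turn about z gives the same grasp; the last joint's range is limited). The gripper opens to 85 mm and grips with 20 to 120 N. Pads are 22 mm wide; open, the fingers measure 114 mm over their backs; the gripper's body (76 mm by 85 mm) begins 54 mm behind the grasp point. The pads swing forward as they close: fully open they stand 13 mm farther back than shut.
Start: joints at [-1.365, 0.313, 0.046, 1.304, 0, 1.431], TCP at [0.195, -0.541, 0.25] pointing down, gripper open.
Joint ranges: [-2.76, 2.76], [-0.86, 1.69], [-1.03, 1.26], [-2.2, 2.34], [-1.47, 1.5], [-3.14, 3.14]. Speed limits (rad/s): [2.57, 2.57, 3.14, 3.14, 3.14, 3.14].

## Interface

Orientations are given as a unit quaternion [w, x, y, z].
In Python, from workcell import env gives the robot as it stands. The module is installed in compiled form; this text tells all that it offers.
- The arm moves only by the tool carry_out, never from a script. Its argument "series" is a list of rows, each an object with "delta_rot": the turn, a rotation vector about the world's x, y, z normalised to -1 to 1, where 1 is 0.1 rad, a list of three; "travel": the shift along the world's x, y, z normalised to -1 to 1, where 1 is 0.025 m, a list of three; "fingers": the closure, from -1 (fully open) to 1 (shut). In form: [{"delta_rot": [ax, ay, az], "travel": [tx, ty, tz], "fingers": fingers}, ...]. A call has 1 to 5 rows; each row shifts and turns the commanded pose from where the row before left it; what a row does not reach is not made up. A row lasts 1/8 s, in which the tool goes at most 62.5 mm and 10.7 degrees, less where a joint would pass 70% of its speed; a pose out of reach is approached as far as the arm can. A call with a number of a shift or a turn outside -1 to 1 is refused whole. A call with a gripper value outside its range is refused whole. The fingers move at their own pace and stop on an object; "squeeze" is the grip in N (left out, the last holds). Time passes only in rows, so rows that do not move let the fingers close. It gives the time, the measured TCP pose, the force, the opening and the grip force at its end, in the units of the state.
- env.get_state(): the state, without advancing time (a new reading comes with each control period).
- env.read_camera(name): name is "scene" or "top"; returns a dict with "color" (480x640x3 uint8, red, green, blue), "fx", "fy", "cx", "cy" (pixels), "world_from_camera" (4x4, takes a point from camera to world coordinates). Camera axes: x right, y up, looking along -z (the intrinsics and any distortion apply to the point x, -y, -z); pixel columns grow to the right and rows downward; lengths in m; the calibration is good to about 2 mm. A picture is of the moment at which its call begins. There is no depth.
- env.hand_in(): hands the job in; it is judged then, once.
The state is a dict: "clock": time; "joint_pos": joint angles; "qvel": joint speeds; "tau": joint torques, N m; "tcp_pos": TCP position; "orientation": TCP orientation; "wrist_force": force on the tool from outside, world axes, zero at the start; "ft_torque": the same for the moment, N m; "finger_gap": finger opening in m; "grip_force": force on a finger pad.
Only numpy, scipy, OpenCV 4.12 (cv2) and the standard library are available. Lean on these libraries where they do the work, as an engineer would, in place of code of your own. Each camera call takes 0.05 s, during which the arm holds its last target. There are 200 camera calls.

## Task

The filter panel of the small particle counter stands ajar on its springs. Turn both wing fasteners on the panel until each wing lies in line with the two short black marks before and behind it, then press the panel fully shut against its frame with the fingertips on the round rubber pad between the wings. Press firmly but not hard, finish while still holding the panel shut, and leave the small things standing around the counter where they are.

Things in the scene. Friction and masses are not known exactly. Their poses are not given: they have to be found in the camera images.
- counter: grey particle counter fixed to the worktop, 170 mm deep (its x) x 190 wide x 58 high; origin: centre of its underside, x to its back (away from the robot), z up. Inlet stub on its rear left deck, 82 mm up. Aluminium panel 122 deep x 160 wide x 4 on top, hinged at its rear edge 50 mm behind the centre, 62 mm up; its front is sprung up 12 mm. Wings and pad sit on it 95 mm before the hinge
- panel (a joint): hinge of the panel, rad: 0 is ajar as found (tilted 0.10 rad, front up), 0.10 is shut flush on its gasket. Springs back when let go; pressing it shut at the pad takes about 6 N, from about 2 N at first. Cross keys under the wings strike the frame at about 0.03 and stop the panel there unless both wings are in line with their marks
- wing_left (a joint): turn of the left (+y) wing fastener about the panel's normal, rad, counterclockwise from above positive; 0 is in line with its marks, which run fore and aft (counter's x); turns from -1.5 to 1.5 with a light drag of 0.06 N m and stays where it is left. May start on either side, even in line
- wing_right (a joint): the same for the right (-y) wing fastener; it always starts turned well counterclockwise (0.7 to 1.4)
- wing_left_grip (a point): point on the left fastener's axis 25 mm above the panel's top face, where the TCP can grip. The wing is a steel bar 36 mm long (point x) x 9 mm thick (point y), its top 28 mm and lower edge 9 mm above the panel; below it a 13 mm neck and a disc 26 mm across, 3 mm high. Its z is the panel's normal and the turning axis. The two fasteners are 104 mm apart
- wing_right_grip (a point): the same point on the right fastener, which has the same shape
- push_pad (a point): centre of the top face of the round rubber pad, 34 mm across and 2 mm high, on the panel midway between the wings; z is the panel's normal. It goes down about 9.5 mm as the panel shuts
- specimen_pot: bystander: white pot with a lid, 47 mm across, 43 mm high, origin at the centre of its underside; stands to the left of the counter
- loupe: bystander: clear loupe with a black rim, 41 mm across, 42 mm high, origin at the centre of its underside; stands to the right of the counter
- oil_dropper: bystander: small dropper bottle, 28 mm across, 79 mm high, origin at the centre of its underside; stands to the left of the counter, towards its back

How it is judged:
On the way, in this order (a step that is already met when the one before it is completed fails the run):
1. both wings are turned in line with their marks (within 10 degrees) (value of joint wing_left between -0.175 and 0.175 rad and value of joint wing_right between -0.175 and 0.175 rad), for 0.2 s.
2. the panel is pressed shut with the fingertips on the pad (value of joint panel above 0.085 rad and contact force between the fingers and counter above 3 N and horizontal distance between the grasp point and push_pad below 0.03 m), for 0.2 s.
At the end, for the whole second after the job is handed in: Both wings within 10 degrees of their marks; the panel shut (its front edge within 2 mm of flush) and still held so by the fingertips, TCP within 30 mm of the pad's centre, pressing with more than 3 N and less than 40 N (all of step 1 and all of step 2 and contact force between the fingers and counter below 40 N); the arm keeps its last pose, push and grip.
It fails at once if a bystander (pot, loupe or dropper bottle) is moved by more than 20 mm (distance of any of specimen_pot, loupe, oil_dropper from where it was at the start of the episode above 0.02 m).
It also fails if it takes over 46 s, if anything falls off the work surface, if the arm or the gripper's body presses on something with over 40 N, if the wrist force passes 120 N, or if a joint passes its speed limit or range.

## Working session

There is one attempt and no reset: what is moved stays moved. The work goes in short steps, Python scripts to look and compute and a tool call to move; the robot and the scene stay as the last step left them, time stands still between calls to the robot, and variables do not carry over. Pictures are saved under pics/ and viewed, at most 10 in all, crops included, and the job is handed in when it is done.

Besides the shell and the picture viewer there is one more tool, called as name([rows], argument=value, ...), one row to a line, values as JSON. carry_out: Moves the arm, as the interface text tells. Its arguments: {"type":"object","properties":{"series":{"type":"array","items":{"type":"object","properties":{"delta_rot":{"type":"array","items":{"type":"number"}},"travel":{"type":"array","items":{"type":"number"}},"fingers":{"type":"number"}}}},"squeeze":{"type":"number"}},"required":["series"]}

```bash
mkdir -p pics
python3 - <<'E'
from workcell import env
import cv2,numpy as np
s=env.get_state();print({k:np.round(v,3).tolist() for k,v in s.items()})
for n in ("scene","top"):
    c=env.read_camera(n);cv2.imwrite(f"pics/{n}0.png",c["color"][:,:,::-1])
    print(n,c["fx"],c["fy"],c["cx"],c["cy"],[k for k in c]);print(np.round(c["world_from_camera"],4))
E
```

```text
{'clock': 0.0, 'joint_pos': [-1.365, 0.314, 0.045, 1.304, 0.0, 1.431], 'qvel': [-0.0, 0.001, 0.0, -0.0, -0.001, -0.0], 'tau': [-0.0, -48.063, 29.853, 0.019, -0.0, 0.0], 'tcp_pos': [0.195, -0.541, 0.249], 'orientation': [-0.001, 0.985, 0.172, -0.0], 'wrist_force': [0.165, -0.261, 0.172], 'ft_torque': [0.013, 0.005, -0.033], 'grip_force': 0.0, 'finger_gap': 0.085}
scene 602.591716543886 602.591716543886 327.3790640419634 234.2499724875064 ['color', 'fx', 'fy', 'cx', 'cy', 'world_from_camera']
[[-0.8984  0.3168 -0.3042  0.291 ]
 [-0.4388 -0.6776  0.5902  0.5205]
 [-0.0192  0.6638  0.7477  0.7765]
 [ 0.      0.      0.      1.    ]]
top 559.2415082361985 559.2415082361985 319.19739516730084 239.4119130598311 ['color', 'fx', 'fy', 'cx', 'cy', 'world_from_camera']
[[-1.2500e-02  9.8450e-01 -1.7490e-01  3.8500e-01]
 [-9.9990e-01 -1.2400e-02  1.6000e-03 -5.6000e-03]
 [-6.0000e-04  1.7490e-01  9.8460e-01  1.0432e+00]
 [ 0.0000e+00  0.0000e+00  0.0000e+00  1.0000e+00]]
```

View pics/top0.png

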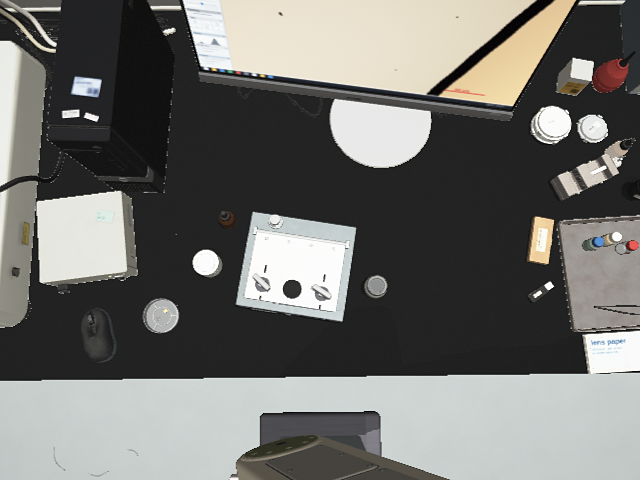

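View pics/scene0.png

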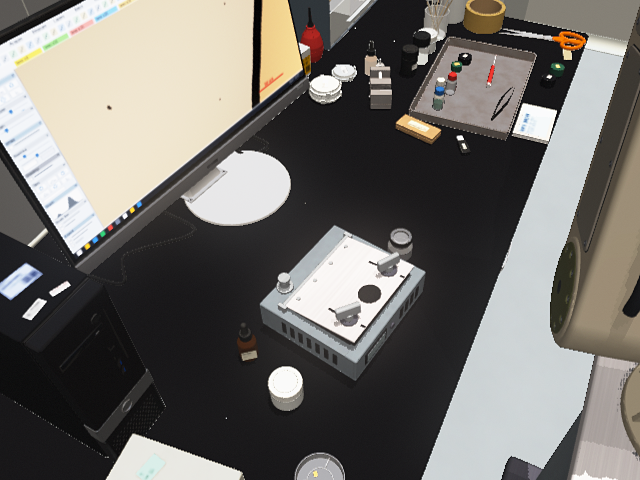

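The top view shows the counter at about pixels (237-356, 212-320), with the wings near (261,283) and (321,293) and the pad at (292,289). The pot is at (207,263), the dropper at (227,218) and the loupe at (375,286). I'll zoom both views side by side.

Run:
```python
import cv2,numpy as np
a=cv2.imread("pics/top0.png")[205:325,230:360];b=cv2.imread("pics/scene0.png")[225:385,255:430]
cv2.imwrite("pics/topz.png",cv2.resize(a,None,fx=5,fy=5,interpolation=cv2.INTER_CUBIC)[:600])
cv2.imwrite("pics/scz.png",cv2.resize(b,None,fx=3.75,fy=3.75,interpolation=cv2.INTER_CUBIC)[:600])
```

```text
(no output)
```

View pics/topz.png

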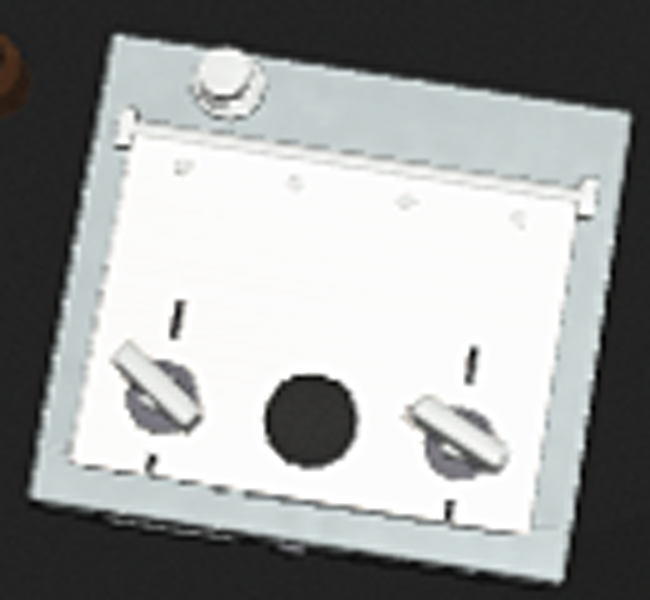

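View pics/scz.png

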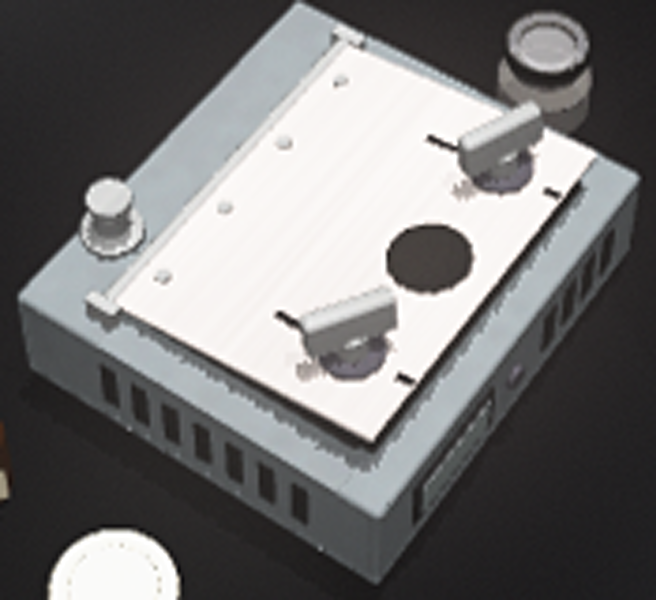

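Zoomed views. Top: the deck corners are at crop (115,33), (632,113), (563,583), (32,498), the pad at (311,421), and both wings are turned counterclockwise. I'll fit the counter pose and wing angles from both cameras.

```bash
cat > fit.py <<'E'
from workcell import env
import numpy as np
from scipy.optimize import least_squares
cams={n:env.read_camera(n) for n in("top","scene")}
def proj(n,P):
    c=cams[n];T=np.linalg.inv(c["world_from_camera"]);p=P@T[:3,:3].T+T[:3,3]
    return np.c_[c["cx"]+c["fx"]*p[:,0]/-p[:,2],c["cy"]+c["fy"]*-p[:,1]/-p[:,2]]
def panel(p,q=0):  # point in panel frame (x fwd from hinge, top face) -> counter frame
    a=.1-q;return np.array([.05,0,.062])+np.asarray(p)@np.array([[np.cos(a),0,-np.sin(a)],[0,1,0],[np.sin(a),0,np.cos(a)]])
def world(P,v):
    c,s=np.cos(v[2]),np.sin(v[2]);return np.asarray(P)@np.array([[c,s,0],[-s,c,0],[0,0,1]])+[v[0],v[1],0]
def model(v):
    P=[[.085,.095,.058],[.085,-.095,.058],[-.085,-.095,.058],[-.085,.095,.058]]
    P+= [panel([-.095,0,.002])]
    for y,t in((.052,v[3]),(-.052,v[4])):
        d=.018*np.array([np.cos(t),np.sin(t),0])
        P+=[panel(np.array([-.095,y,.028])+d),panel(np.array([-.095,y,.028])-d)]
    return world(P,v)
E
cat > f1.py <<'E'
from fit import *
top=np.array([[115,33],[632,113],[563,583],[32,498],[311,421],[124,352],[193,415],[424,404],[500,453]])
sc=np.array([[298,2],[638,178],[380,515],[20,297],[430,258],[305,328],[393,293],[466,147],[538,107]])
sc[:4]=sc[[3,0,1,2]]
top=(top+.5)/5-.5+[230,205];sc=(sc+.5)/3.75-.5+[255,225]
def res(v):
    P=model(v);return np.r_[(proj("top",P)-top),(proj("scene",P)-sc)].ravel()
r=least_squares(res,[.36,.05,-.15,.8,1.],loss="soft_l1")
print(np.round(r.x,4));print(np.round(r.fun.reshape(-1,2),1).tolist())
v=r.x;np.save("v.npy",v)
for n,p in(("L",[-.095,.052,.025]),("R",[-.095,-.052,.025]),("pad",[-.095,0,.002])):
    print(n,np.round(world(panel(p),v),4),np.round(world(panel(p,.1),v),4))
E
python3 f1.py
```

```text
[ 0.5152  0.0347 -0.1665  1.013   1.1937]
[[-1.1, -0.8], [-0.3, -1.0], [-0.4, -0.5], [-1.4, -0.3], [-0.4, -0.3], [-1.7, -0.9], [0.3, 0.2], [-2.3, -0.4], [0.9, 0.5], [-0.6, -1.4], [0.5, -1.9], [2.0, -1.8], [0.8, 0.1], [0.8, 0.4], [0.2, -0.0], [1.0, -0.2], [-0.2, 0.3], [0.6, -0.3]]
L [0.4824 0.0929 0.0964] [0.4794 0.0934 0.087 ]
R [ 0.4651 -0.0096  0.0964] [ 0.4622 -0.0091  0.087 ]
pad [0.4715 0.042  0.0735] [0.4708 0.0422 0.064 ]
```

carry_out([
  {"delta_rot": [0,0,1],"travel": [0.5,1,0],"fingers": 0},
  {"delta_rot": [0,0,1],"travel": [0.5,1,0],"fingers": 0},
  {"delta_rot": [0,0,1],"travel": [0.5,1,0],"fingers": 0},
  {"delta_rot": [0,0,1],"travel": [0.5,1,0],"fingers": 0},
  {"delta_rot": [0,0,1],"travel": [0.5,1,0],"fingers": 0},
], squeeze=40)

```text
clock: 0.82
tcp_pos: [0.2577, -0.415, 0.2498]
orientation: [-0.0, 0.911, 0.412, 0.0]
wrist_force: [0.1, 0.2, 0.4]
finger_gap: 0.0429
grip_force: 0.0
```

```bash
cat > go.py <<'E'
import sys;from workcell import env
import numpy as np
from scipy.spatial.transform import Rotation as R
def togo(pos,phi,tilt=.1,yaw=-.1665):
    s=env.get_state();w=s["orientation"];C=R.from_quat([*w[1:],w[0]])
    Y=np.array([np.cos(phi),np.sin(phi),0]);Z=np.array([0,0,-1.]);X=np.cross(Y,Z)
    T=R.from_rotvec(tilt*np.array([-np.sin(yaw),np.cos(yaw),0]))*R.from_matrix(np.c_[X,Y,Z])
    y=C.as_matrix()[:,1]
    print("t",round(s["clock"],2),"j",np.round(s["joint_pos"],2),"phi",round(np.arctan2(y[1],y[0]),3),"gap",round(s["finger_gap"],4),"grip",round(s["grip_force"],1),"F",np.round(s["wrist_force"],1))
    print("tcp",np.round(s["tcp_pos"],4),"travel units",np.round((np.array(pos)-s["tcp_pos"])/.025,2),"rot units",np.round((T*C.inv()).as_rotvec()/.1,2))
if __name__=="__main__":
    a=[float(x) for x in sys.argv[1:]];togo(a[:3],a[3],*a[4:])
E
python3 go.py .4651 -.0096 .15 2.6
```

```text
t 0.82 j [-1.18  0.15 -0.17  1.26  0.    1.11] phi -0.722 gap 0.0429 grip 0.0 F [0.1 0.2 0.4]
tcp [ 0.2577 -0.415   0.2498] travel units [ 8.3  16.22 -3.99] rot units [ -1.44   0.38 -29.58]
```

carry_out([
  {"delta_rot": [0,0,1],"travel": [0.5,1,0],"fingers": 0},
  {"delta_rot": [0,0,1],"travel": [0.5,1,0],"fingers": 0},
  {"delta_rot": [0,0,1],"travel": [0.5,1,0],"fingers": 0},
  {"delta_rot": [0,0,1],"travel": [0.5,1,0],"fingers": 0},
  {"delta_rot": [0,0,1],"travel": [0.5,1,0],"fingers": 0},
])

```text
clock: 1.45
tcp_pos: [0.3201, -0.2901, 0.25]
orientation: [0.0, 0.781, 0.624, 0.0]
wrist_force: [0.5, -0.3, 0.3]
finger_gap: 0.0428
grip_force: 0.0
```

carry_out([
  {"delta_rot": [0,0,1],"travel": [0.5,0.8,0],"fingers": 0},
  {"delta_rot": [0,0,1],"travel": [0.5,0.8,0],"fingers": 0},
  {"delta_rot": [0,0,1],"travel": [0.5,0.8,0],"fingers": 0},
  {"delta_rot": [0,0,1],"travel": [0.5,0.8,0],"fingers": 0},
  {"delta_rot": [0,0,1],"travel": [0.5,0.8,0],"fingers": 0},
])

```text
clock: 2.08
tcp_pos: [0.3826, -0.1902, 0.2499]
orientation: [-0.0, 0.602, 0.798, 0.0]
wrist_force: [-0.7, -0.8, 0.1]
finger_gap: 0.0425
grip_force: 0.0
```

carry_out([
  {"delta_rot": [0,0,1],"travel": [0.5,0.8,0],"fingers": 0},
  {"delta_rot": [0,0,1],"travel": [0.5,0.8,0],"fingers": 0},
  {"delta_rot": [0,0,1],"travel": [0.5,0.8,0],"fingers": 0},
  {"delta_rot": [0,0,1],"travel": [0.5,0.8,0],"fingers": 0},
  {"delta_rot": [0,0,1],"travel": [0.5,0.8,0],"fingers": 0},
])

```text
clock: 2.7
tcp_pos: [0.4451, -0.0902, 0.2499]
orientation: [-0.0, 0.386, 0.923, 0.0]
wrist_force: [-0.2, -0.1, -1.2]
finger_gap: 0.0428
grip_force: 0.0
```

carry_out([
  {"delta_rot": [0,0,1],"travel": [0,0.5,-0.5],"fingers": 0},
  {"delta_rot": [0,0,1],"travel": [0,0.5,-0.5],"fingers": 0},
  {"delta_rot": [0,0,1],"travel": [0,0.5,-0.5],"fingers": 0},
  {"delta_rot": [0,0,1],"travel": [0,0,-0.5],"fingers": 0},
  {"delta_rot": [0,0,1],"travel": [0,0,-0.5],"fingers": 0},
])

```text
clock: 3.32
tcp_pos: [0.4447, -0.0532, 0.1871]
orientation: [-0.0, 0.145, 0.989, 0.0]
wrist_force: [0.1, -0.7, 1.1]
finger_gap: 0.0427
grip_force: 0.0
```

```bash
python3 go.py .4651 -.0096 .15 2.6
```

```text
t 3.33 j [-0.3   0.1  -0.38  1.09  0.   -0.01] phi 1.279 gap 0.0427 grip 0.0 F [ 0.1 -0.7  1.1]
tcp [ 0.4447 -0.0532  0.1871] travel units [ 0.81  1.74 -1.48] rot units [ 0.79  0.73 13.2 ]
```

carry_out([
  {"delta_rot": [0.06,0.055,1],"travel": [0.08,0.17,-0.15],"fingers": 0},
  {"delta_rot": [0.06,0.055,1],"travel": [0.08,0.17,-0.15],"fingers": 0},
  {"delta_rot": [0.06,0.055,1],"travel": [0.08,0.17,-0.15],"fingers": 0},
  {"delta_rot": [0.06,0.055,1],"travel": [0.08,0.17,-0.15],"fingers": 0},
  {"delta_rot": [0.06,0.055,1],"travel": [0.08,0.17,-0.15],"fingers": 0},
])

```text
clock: 3.95
tcp_pos: [0.4548, -0.0321, 0.1685]
orientation: [-0.016, -0.104, 0.994, 0.013]
wrist_force: [0.1, -0.4, 0.0]
finger_gap: 0.0425
grip_force: 0.0
```

carry_out([
  {"delta_rot": [0.06,0.055,1],"travel": [0.08,0.17,-0.15],"fingers": 0},
  {"delta_rot": [0.06,0.055,1],"travel": [0.08,0.17,-0.15],"fingers": 0},
  {"delta_rot": [0.06,0.055,1],"travel": [0.08,0.17,-0.15],"fingers": 0},
  {"delta_rot": [0.06,0.055,1],"travel": [0.08,0.17,-0.15],"fingers": 0},
  {"delta_rot": [0.06,0.055,1],"travel": [0.08,0.17,-0.15],"fingers": 0},
])

```text
clock: 4.58
tcp_pos: [0.4648, -0.0109, 0.1498]
orientation: [-0.031, -0.346, 0.937, 0.025]
wrist_force: [0.6, 0.1, -1.0]
finger_gap: 0.0426
grip_force: 0.0
```

carry_out([
  {"delta_rot": [0.06,0.055,1],"travel": [0,0,0],"fingers": 0},
  {"delta_rot": [0.06,0.055,1],"travel": [0,0,0],"fingers": 0},
  {"delta_rot": [0.06,0.055,1],"travel": [0,0,0],"fingers": 0},
  {"delta_rot": [0,0,0],"travel": [0,0,0],"fingers": 0},
])

```text
clock: 5.08
tcp_pos: [0.4649, -0.011, 0.1498]
orientation: [-0.038, -0.481, 0.875, 0.031]
wrist_force: [-0.6, -0.2, -0.2]
finger_gap: 0.0428
grip_force: 0.0
```

```bash
python3 go.py .4651 -.0096 .0964 2.6
python3 - <<'E'
from workcell import env
import cv2
a=env.read_camera("scene")["color"][200:360,255:455,::-1]
cv2.imwrite("pics/s1.png",cv2.resize(a,None,fx=3.75,fy=3.75,interpolation=cv2.INTER_CUBIC))
E
```

```text
t 5.08 j [-0.2   0.24 -0.31  1.12 -0.   -1.2 ] phi 2.573 gap 0.0428 grip 0.0 F [-0.6 -0.2 -0.2]
tcp [ 0.4649 -0.011   0.1498] travel units [ 0.01  0.05 -2.14] rot units [0.01 0.01 0.25]
```

View pics/s1.png

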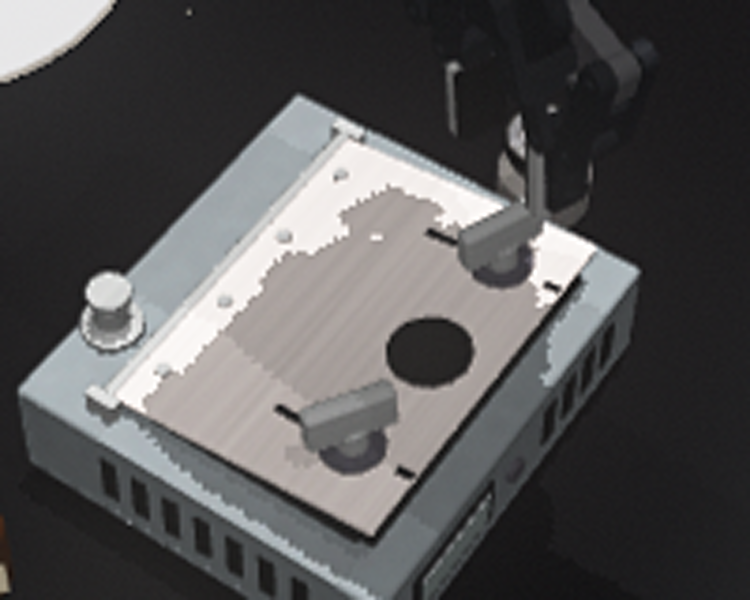

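The picture shows the two fingertips (455,130) and (537,215) on either side of the right wing (500,240) and still above it, so I'll descend and close.

carry_out([
  {"delta_rot": [0,0,0.25],"travel": [0,0.05,-0.6],"fingers": 0},
  {"delta_rot": [0,0,0],"travel": [0,0,-0.6],"fingers": 0},
  {"delta_rot": [0,0,0],"travel": [0,0,-0.5],"fingers": 0},
  {"delta_rot": [0,0,0],"travel": [0,0,-0.4],"fingers": 0},
  {"delta_rot": [0,0,0],"travel": [0,0,0],"fingers": 0},
])

```text
clock: 5.75
tcp_pos: [0.4641, -0.0097, 0.0965]
orientation: [-0.039, -0.492, 0.869, 0.031]
wrist_force: [0.4, 0.0, -0.0]
finger_gap: 0.0428
grip_force: 0.0
```

carry_out([
  {"fingers": 1,"delta_rot": [0,0,0],"travel": [0,0,0]},
  {"fingers": 1,"delta_rot": [0,0,0],"travel": [0,0,0]},
  {"fingers": 1,"delta_rot": [0,0,0],"travel": [0,0,0]},
  {"fingers": 1,"delta_rot": [0,0,0],"travel": [0,0,0]},
], squeeze=40)

```text
clock: 6.25
tcp_pos: [0.4659, -0.0102, 0.0981]
orientation: [-0.038, -0.492, 0.869, 0.03]
wrist_force: [2.6, -2.5, 0.4]
finger_gap: 0.0103
grip_force: 39.1
```

```bash
python3 go.py .4651 -.0096 .0964 1.404
```

```text
t 6.25 j [-0.19  0.28 -0.39  0.99 -0.   -1.22] phi 2.599 gap 0.0103 grip 39.1 F [ 2.6 -2.5  0.4]
tcp [ 0.4659 -0.0102  0.0981] travel units [-0.03  0.02 -0.07] rot units [ -1.14   0.21 -11.91]
```

carry_out([
  {"fingers": 1,"delta_rot": [-0.1,0.02,-1],"travel": [0,0,0]},
  {"fingers": 1,"delta_rot": [-0.1,0.02,-1],"travel": [0,0,0]},
  {"fingers": 1,"delta_rot": [-0.1,0.02,-1],"travel": [0,0,0]},
  {"fingers": 1,"delta_rot": [-0.1,0.02,-1],"travel": [0,0,0]},
])

```text
clock: 6.75
tcp_pos: [0.4653, -0.0097, 0.0979]
orientation: [-0.045, -0.307, 0.95, 0.022]
wrist_force: [2.4, -0.3, 0.9]
finger_gap: 0.0102
grip_force: 39.1
```

```bash
python3 go.py .4651 -.0096 .0964 1.404
```

```text
t 6.75 j [-0.19  0.29 -0.39  0.99 -0.   -0.82] phi 2.193 gap 0.0102 grip 39.1 F [ 2.4 -0.3  0.9]
tcp [ 0.4653 -0.0097  0.0979] travel units [-0.01  0.   -0.06] rot units [-0.76  0.13 -7.88]
```

carry_out([
  {"fingers": 1,"delta_rot": [-0.1,0.02,-1],"travel": [0,0,0]},
  {"fingers": 1,"delta_rot": [-0.1,0.02,-1],"travel": [0,0,0]},
  {"fingers": 1,"delta_rot": [-0.1,0.02,-1],"travel": [0,0,0]},
  {"fingers": 1,"delta_rot": [-0.1,0.02,-1],"travel": [0,0,0]},
])

```text
clock: 7.25
tcp_pos: [0.4651, -0.0091, 0.0978]
orientation: [-0.049, -0.111, 0.992, 0.014]
wrist_force: [1.0, 1.7, 2.6]
finger_gap: 0.0108
grip_force: 39.1
```

carry_out([
  {"fingers": 1,"delta_rot": [-0.1,0.02,-1],"travel": [0,0,0]},
  {"fingers": 1,"delta_rot": [-0.1,0.02,-1],"travel": [0,0,0]},
  {"fingers": 1,"delta_rot": [-0.1,0.02,-1],"travel": [0,0,0]},
  {"fingers": 1,"delta_rot": [-0.1,0.02,-0.9],"travel": [0,0,0]},
  {"fingers": 1,"delta_rot": [0,0,0],"travel": [0,0,0]},
])

```text
clock: 7.88
tcp_pos: [0.465, -0.0085, 0.0978]
orientation: [-0.052, 0.082, 0.995, 0.005]
wrist_force: [2.1, 5.8, 1.2]
finger_gap: 0.0101
grip_force: 39.2
```

carry_out([
  {"fingers": 0.1,"delta_rot": [0,0,0],"travel": [0,0,0]},
  {"fingers": 0.1,"delta_rot": [0,0,0],"travel": [0,0,0]},
  {"fingers": 0.1,"delta_rot": [0,0,0],"travel": [0,0,0]},
])

```text
clock: 8.25
tcp_pos: [0.4645, -0.0099, 0.0974]
orientation: [-0.053, 0.083, 0.995, 0.003]
wrist_force: [0.4, 0.4, 1.1]
finger_gap: 0.0384
grip_force: 0.0
```

carry_out([
  {"fingers": 0,"delta_rot": [0,0,0],"travel": [0,0,0.6]},
  {"fingers": 0,"delta_rot": [0,0,0],"travel": [0,0,1]},
  {"fingers": 0,"delta_rot": [0,0,0],"travel": [0,0,0.6]},
])

```text
clock: 8.62
tcp_pos: [0.4656, -0.01, 0.1544]
orientation: [-0.051, 0.083, 0.995, 0.003]
wrist_force: [0.0, 0.6, -0.4]
finger_gap: 0.043
grip_force: 0.0
```

```bash
python3 go.py .4824 .0929 .15 2.417
```

```text
t 8.62 j [-0.19  0.24 -0.3   1.13 -0.   -0.02] phi 1.405 gap 0.043 grip 0.0 F [ 0.   0.6 -0.4]
tcp [ 0.4656 -0.01    0.1544] travel units [ 0.67  4.11 -0.18] rot units [ 1.03 -0.18 10.07]
```

carry_out([
  {"fingers": 0,"delta_rot": [0.1,-0.02,1],"travel": [0.07,0.41,0]},
  {"fingers": 0,"delta_rot": [0.1,-0.02,1],"travel": [0.07,0.41,0]},
  {"fingers": 0,"delta_rot": [0.1,-0.02,1],"travel": [0.07,0.41,0]},
  {"fingers": 0,"delta_rot": [0.1,-0.02,1],"travel": [0.07,0.41,0]},
  {"fingers": 0,"delta_rot": [0.1,-0.02,1],"travel": [0.07,0.41,0]},
])

```text
clock: 9.25
tcp_pos: [0.4738, 0.0418, 0.1531]
orientation: [-0.048, -0.169, 0.984, 0.015]
wrist_force: [0.6, 0.1, -0.1]
finger_gap: 0.0425
grip_force: 0.0
```

carry_out([
  {"fingers": 0,"delta_rot": [0.1,-0.02,1],"travel": [0.07,0.41,0]},
  {"fingers": 0,"delta_rot": [0.1,-0.02,1],"travel": [0.07,0.41,0]},
  {"fingers": 0,"delta_rot": [0.1,-0.02,1],"travel": [0.07,0.41,0]},
  {"fingers": 0,"delta_rot": [0.1,-0.02,1],"travel": [0.06,0.41,0]},
  {"fingers": 0,"delta_rot": [0.1,-0.02,1],"travel": [0.06,0.41,0]},
])

```text
clock: 9.88
tcp_pos: [0.4821, 0.093, 0.1531]
orientation: [-0.041, -0.408, 0.911, 0.026]
wrist_force: [0.5, 0.4, -0.5]
finger_gap: 0.0429
grip_force: 0.0
```

```bash
python3 go.py .4824 .0929 .0968 2.417
python3 - <<'E'
from workcell import env
import cv2
a=env.read_camera("scene")["color"][200:360,255:455,::-1]
cv2.imwrite("pics/s2.png",cv2.resize(a,None,fx=3.75,fy=3.75,interpolation=cv2.INTER_CUBIC))
E
```

```text
t 9.88 j [ 0.02  0.28 -0.25  1.14  0.02 -0.83] phi 2.411 gap 0.0429 grip 0.0 F [ 0.5  0.4 -0.5]
tcp [0.4821 0.093  0.1531] travel units [ 0.01 -0.01 -2.25] rot units [0.03 0.01 0.03]
```

View pics/s2.png

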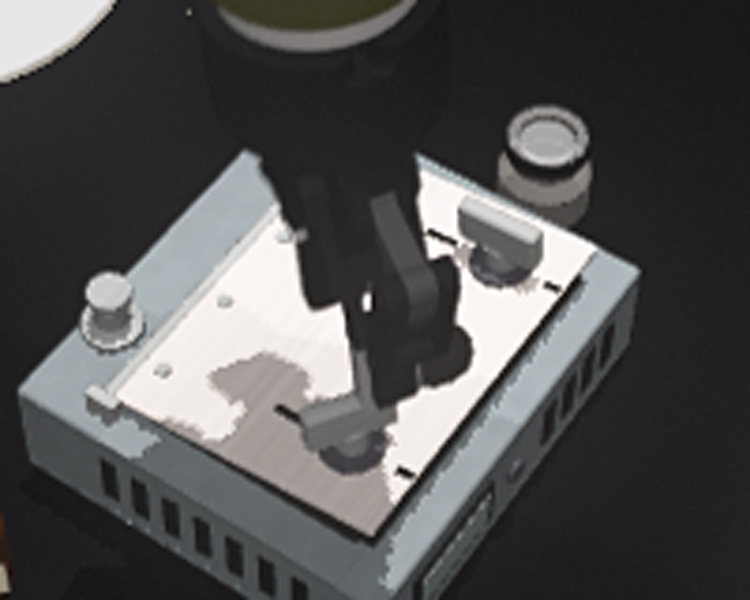

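The right wing now runs from (463,200) to (541,238), parallel to its marks at (440,237) and (552,287). The gripper is above the left wing (350,420), so I'll descend on it.

carry_out([
  {"delta_rot": [0,0,0],"travel": [0,0,-0.6],"fingers": 0},
  {"delta_rot": [0,0,0],"travel": [0,0,-0.6],"fingers": 0},
  {"delta_rot": [0,0,0],"travel": [0,0,-0.6],"fingers": 0},
  {"delta_rot": [0,0,0],"travel": [0,0,-0.45],"fingers": 0},
  {"delta_rot": [0,0,0],"travel": [0,0,0],"fingers": 0},
])

```text
clock: 10.55
tcp_pos: [0.481, 0.0926, 0.095]
orientation: [-0.043, -0.407, 0.912, 0.027]
wrist_force: [0.3, -0.1, 0.3]
finger_gap: 0.0427
grip_force: 0.0
```

carry_out([
  {"fingers": 1,"delta_rot": [0,0,0],"travel": [0,0,0]},
  {"fingers": 1,"delta_rot": [0,0,0],"travel": [0,0,0]},
  {"fingers": 1,"delta_rot": [0,0,0],"travel": [0,0,0]},
  {"fingers": 1,"delta_rot": [0,0,0],"travel": [0,0,0]},
])

```text
clock: 11.05
tcp_pos: [0.4827, 0.0926, 0.0968]
orientation: [-0.041, -0.407, 0.912, 0.026]
wrist_force: [1.5, -1.5, 1.6]
finger_gap: 0.0103
grip_force: 39.3
```

```bash
python3 go.py .4824 .0929 .0968 1.404
```

```text
t 11.05 j [ 0.02  0.33 -0.33  1.01  0.02 -0.82] phi 2.408 gap 0.0103 grip 39.3 F [ 1.5 -1.5  1.6]
tcp [0.4827 0.0926 0.0968] travel units [-0.01  0.01 -0.  ] rot units [ -0.95   0.18 -10.01]
```

carry_out([
  {"fingers": 1,"delta_rot": [-0.1,0.02,-1],"travel": [0,0,0]},
  {"fingers": 1,"delta_rot": [-0.1,0.02,-1],"travel": [0,0,0]},
  {"fingers": 1,"delta_rot": [-0.1,0.02,-1],"travel": [0,0,0]},
  {"fingers": 1,"delta_rot": [-0.1,0.02,-1],"travel": [0,0,0]},
  {"fingers": 1,"delta_rot": [-0.1,0.02,-1],"travel": [0,0,0]},
])

```text
clock: 11.68
tcp_pos: [0.4822, 0.0933, 0.0966]
orientation: [-0.048, -0.166, 0.985, 0.016]
wrist_force: [0.6, 0.6, 2.8]
finger_gap: 0.0104
grip_force: 40.2
```

carry_out([
  {"fingers": 1,"delta_rot": [-0.1,0.02,-1],"travel": [0,0,0]},
  {"fingers": 1,"delta_rot": [-0.1,0.02,-1],"travel": [0,0,0]},
  {"fingers": 1,"delta_rot": [-0.1,0.02,-1],"travel": [0,0,0]},
  {"fingers": 1,"delta_rot": [-0.1,0.02,-1],"travel": [0,0,0]},
  {"fingers": 1,"delta_rot": [-0.1,0.02,-1],"travel": [0,0,0]},
])

```text
clock: 12.3
tcp_pos: [0.4821, 0.0941, 0.0966]
orientation: [-0.052, 0.084, 0.995, 0.005]
wrist_force: [1.2, 4.1, 1.7]
finger_gap: 0.0104
grip_force: 40.2
```

carry_out([
  {"fingers": 1,"delta_rot": [0,0,0],"travel": [0,0,0]},
  {"fingers": 0.1,"delta_rot": [0,0,0],"travel": [0,0,0]},
  {"fingers": 0.1,"delta_rot": [0,0,0],"travel": [0,0,0]},
  {"fingers": 0.1,"delta_rot": [0,0,0],"travel": [0,0,0]},
])

```text
clock: 12.8
tcp_pos: [0.4815, 0.0926, 0.096]
orientation: [-0.053, 0.083, 0.995, 0.003]
wrist_force: [-0.4, -0.4, 0.0]
finger_gap: 0.0384
grip_force: 0.0
```

carry_out([
  {"fingers": 0,"delta_rot": [0,0,0],"travel": [0,0,0.6]},
  {"fingers": 0,"delta_rot": [0,0,0],"travel": [0,0,1]},
  {"fingers": 1,"delta_rot": [0,0,0],"travel": [0,0,1]},
  {"fingers": 1,"delta_rot": [0,0,0],"travel": [0,-0.5,0.4]},
])

```text
clock: 13.3
tcp_pos: [0.4829, 0.0802, 0.1735]
orientation: [-0.051, 0.082, 0.995, 0.003]
wrist_force: [0.0, 0.9, 0.3]
finger_gap: 0.0067
grip_force: 0.0
```

```bash
python3 go.py .4725 .042 .11 1.404
python3 - <<'E'
from workcell import env
import cv2,numpy as np
s=env.read_camera("scene")["color"][200:360,255:455,::-1]
cv2.imwrite("pics/s3.png",cv2.resize(s,None,fx=3.75,fy=3.75,interpolation=cv2.INTER_CUBIC))
E
```

```text
t 13.3 j [-0.01  0.27 -0.22  1.19  0.01  0.16] phi 1.407 gap 0.0067 grip 0.0 F [0.  0.9 0.3]
tcp [0.4829 0.0802 0.1735] travel units [-0.41 -1.53 -2.54] rot units [ 0.01 -0.02 -0.03]
```

View pics/s3.png

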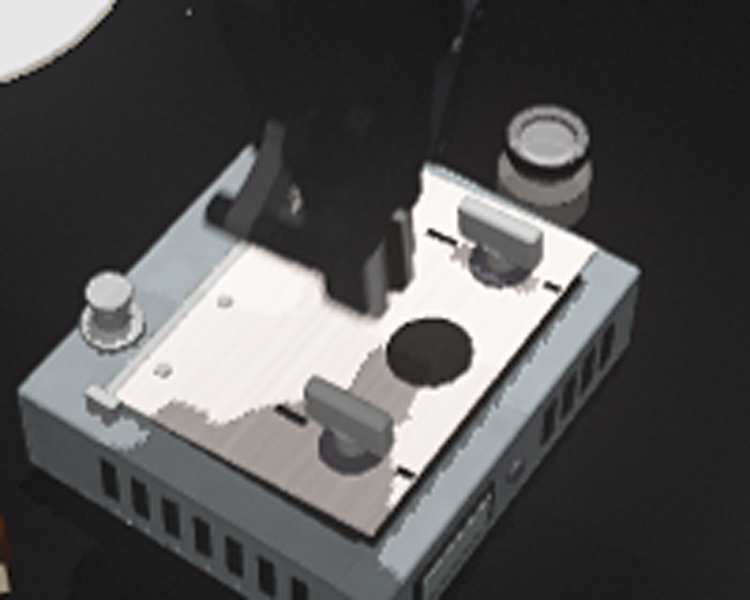

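Both wings look in line: left top edge (312,376) to (393,424), right (463,200) to (541,238). I'll check the angles numerically.

Run:
```python
from fit import *
v=np.load("v.npy")
for t in(-.15,0,.15):
    w=v.copy();w[3]=w[4]=t
    p=(proj("scene",model(w)[5:])-[255,200]+.5)*3.75
    d=np.diff(p.reshape(2,2,2),axis=1)[:,0];print(t,np.round(p).tolist(),np.round(d[:,1]/d[:,0],3))
```

```text
-0.15 [[316.0, 379.0], [389.0, 430.0], [468.0, 199.0], [540.0, 243.0]] [0.699 0.608]
0 [[311.0, 384.0], [393.0, 425.0], [464.0, 204.0], [544.0, 239.0]] [0.502 0.439]
0.15 [[307.0, 389.0], [397.0, 420.0], [461.0, 208.0], [547.0, 234.0]] [0.342 0.298]
```

carry_out([
  {"fingers": 1,"delta_rot": [0,0,0],"travel": [-0.2,-0.75,-0.4]},
  {"fingers": 1,"delta_rot": [0,0,0],"travel": [-0.2,-0.75,-0.6]},
  {"fingers": 1,"delta_rot": [0,0,0],"travel": [0,0,-0.8]},
  {"fingers": 1,"delta_rot": [0,0,0],"travel": [0,0,-0.6]},
  {"fingers": 1,"delta_rot": [0,0,0],"travel": [0,0,0]},
])

```text
clock: 14.08
tcp_pos: [0.4703, 0.0425, 0.1095]
orientation: [-0.054, 0.083, 0.995, 0.003]
wrist_force: [-0.5, -1.2, 0.0]
finger_gap: 0.0001
grip_force: 0.0
```

```bash
python3 go.py .4725 .042 .0925 1.404
```

```text
t 14.07 j [-0.08  0.29 -0.35  1.04  0.01  0.08] phi 1.405 gap 0.0001 grip 0.0 F [-0.5 -1.2  0. ]
tcp [0.4703 0.0425 0.1095] travel units [ 0.09 -0.02 -0.68] rot units [ 0.01 -0.09 -0.01]
```

Left is about -0.07 rad and right about -0.04 rad, both within tolerance. Now I'll press gradually.

carry_out([
  {"fingers": 1,"delta_rot": [0,0,0],"travel": [0.05,0,-0.4]},
  {"fingers": 1,"delta_rot": [0,0,0],"travel": [0,0,-0.25]},
  {"fingers": 1,"delta_rot": [0,0,0],"travel": [0,0,-0.12]},
  {"fingers": 1,"delta_rot": [0,0,0],"travel": [0,0,0]},
])

```text
clock: 14.58
tcp_pos: [0.4731, 0.0429, 0.0922]
orientation: [-0.052, 0.083, 0.995, 0.003]
wrist_force: [-1.3, 0.0, 3.7]
finger_gap: -0.0002
grip_force: 1.7
```

carry_out([
  {"fingers": 1,"delta_rot": [0,0,0],"travel": [0,0,-0.1]},
  {"fingers": 1,"delta_rot": [0,0,0],"travel": [0,0,-0.1]},
  {"fingers": 1,"delta_rot": [0,0,0],"travel": [0,0,0]},
])

```text
clock: 14.95
tcp_pos: [0.4728, 0.0429, 0.0873]
orientation: [-0.052, 0.083, 0.995, 0.003]
wrist_force: [-2.4, 1.3, 6.0]
finger_gap: 0.0001
grip_force: 3.0
```

carry_out([
  {"fingers": 1,"delta_rot": [0,0,0],"travel": [0,0,-0.08]},
  {"fingers": 1,"delta_rot": [0,0,0],"travel": [0,0,-0.08]},
  {"fingers": 1,"delta_rot": [0,0,0],"travel": [0,0,0]},
])

```text
clock: 15.32
tcp_pos: [0.4728, 0.043, 0.0863]
orientation: [-0.052, 0.083, 0.995, 0.003]
wrist_force: [-9.8, 1.0, 30.3]
finger_gap: -0.0
grip_force: 15.2
```

carry_out([
  {"fingers": 1,"delta_rot": [0,0,0],"travel": [0,0,-0.06]},
  {"fingers": 1,"delta_rot": [0,0,0],"travel": [0,0,0]},
  {"fingers": 1,"delta_rot": [0,0,0],"travel": [0,0,0]},
])

```text
clock: 15.7
tcp_pos: [0.4728, 0.043, 0.0859]
orientation: [-0.051, 0.083, 0.995, 0.003]
wrist_force: [-12.4, 0.4, 40.0]
finger_gap: -0.0002
grip_force: 20.0
```

carry_out([
  {"fingers": 1,"delta_rot": [0,0,0],"travel": [0,0,0.07]},
  {"fingers": 1,"delta_rot": [0,0,0],"travel": [0,0,0.07]},
  {"fingers": 1,"delta_rot": [0,0,0],"travel": [0,0,0]},
  {"fingers": 1,"delta_rot": [0,0,0],"travel": [0,0,0]},
])

```text
clock: 16.2
tcp_pos: [0.4728, 0.0429, 0.0868]
orientation: [-0.052, 0.083, 0.995, 0.003]
wrist_force: [-5.0, 1.4, 17.4]
finger_gap: -0.0003
grip_force: 8.9
```

```bash
python3 go.py .4725 .042 .083 1.404
python3 - <<'E'
from workcell import env
import cv2
s=env.read_camera("scene")["color"][200:360,255:455,::-1]
cv2.imwrite("pics/s4.png",cv2.resize(s,None,fx=3.75,fy=3.75,interpolation=cv2.INTER_CUBIC))
E
```

```text
t 16.2 j [-0.08  0.32 -0.38  0.98  0.01  0.08] phi 1.405 gap -0.0003 grip 8.9 F [-5.   1.4 17.4]
tcp [0.4728 0.0429 0.0868] travel units [-0.01 -0.04 -0.15] rot units [ 0.01 -0.05 -0.01]
```

View pics/s4.png

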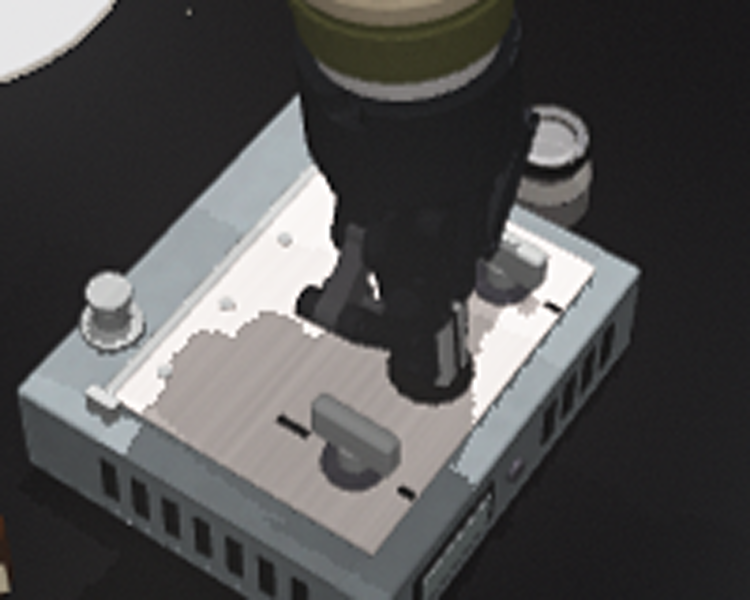

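The panel is flush: its front corner moved from (370,535) to (375,555) and the dark gap has closed. The fingertips are on the pad and the wings still line up with their marks, so I'm handing in.

```bash
python3 -c "
from workcell import env
print(env.hand_in())"
```

```text
the job is handed in; nothing more can be done
None
```

I turned both wings in line with their marks (left about -0.07 rad and right about -0.04 rad off, before pressing) and handed in at 16.2 s with the fingertips holding the panel shut on the pad at about 17 N; the hand-in gave no verdict.

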